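Show the customer the wrench and the bolt

TASK

Call the customer by pressing the counter bell's plunger down until it rings, then let go of it; then show him what he needs: point down at the middle of the middle-sized of the three wrenches, and after that at the tip of the tallest of the three standing bolts, each time holding your fingertips still 2 to 5 cm above it for about two seconds. Do not touch or disturb any of the wrenches, bolts or other loose things about, keep your hand well up (10 cm or so) while crossing the other wrenches and bolts so that you do not seem to point at them, and finish by drawing the hand at least 15 cm away from the bolt.

Things in the scene. Friction and masses are not known exactly. Their poses are not given: they have to be found in the camera images.
- bell_top (a point): Centre of the top face of the counter bell's plunger, a dark steel disc 20 mm across, 59 mm above the counter when up. It stands over a fixed steel dome bell 80 mm across, whose top is 43 mm above the counter. z up.
- bell_plunger (a joint): Travel of the bell's plunger, in m: 0 up, 0.007 fully down. A spring pushes it back up; about 1.5 N starts it and 4 N takes it fully down. The bell rings past 0.004.
- wrench_short: Steel combination wrench lying flat on the rubber mat (4 mm thick, 210 x 200 mm), about along its length from robot to customer. 105 mm long, 8 mm thick, heads 24 mm wide; ring at its -x end, open jaw at its +x end. Origin: middle of its length, on its underside; x along its length, z up. The shortest of three. The three lie side by side, about 70 mm apart, in any order.
- wrench_middle: Steel combination wrench lying flat on the rubber mat (4 mm thick, 210 x 200 mm), about along its length from robot to customer. 140 mm long, 8 mm thick, heads 30 mm wide; ring at its -x end, open jaw at its +x end. Origin: middle of its length, on its underside; x along its length, z up. The middle-sized of three: the one to point at.
- wrench_long: Steel combination wrench lying flat on the rubber mat (4 mm thick, 210 x 200 mm), about along its length from robot to customer. 180 mm long, 8 mm thick, heads 37 mm wide; ring at its -x end, open jaw at its +x end. Origin: middle of its length, on its underside; x along its length, z up. The longest of three.
- bolt_short: Steel hex bolt standing on its head on the plywood board (12 mm thick, 120 x 200 mm), thread up: 40 mm tall, shank 16 mm across, head 26 mm across flats and 11 mm high. Tips over easily. Origin: centre of the underside of the head; z up the shank (its tip is at z = 40 mm). The shortest of three. The three stand in a row, about 65 mm apart, in any order.
- bolt_middle: Steel hex bolt standing on its head on the plywood board (12 mm thick, 120 x 200 mm), thread up: 60 mm tall, shank 16 mm across, head 26 mm across flats and 11 mm high. Tips over easily. Origin: centre of the underside of the head; z up the shank (its tip is at z = 60 mm). The middle one of three in height.
- bolt_tall: Steel hex bolt standing on its head on the plywood board (12 mm thick, 120 x 200 mm), thread up: 80 mm tall, shank 16 mm across, head 26 mm across flats and 11 mm high. Tips over easily. Origin: centre of the underside of the head; z up the shank (its tip is at z = 80 mm). The tallest of three: the one to point at.
- nut: Loose steel hex nut, about 25 mm across and 13 mm high, lying flat on the plywood board beside the bolts; a bystander. Origin: centre of its underside.
- tape: Tape measure, yellow case 70 x 35 x 62 mm high, standing beyond the bell; a bystander. Origin: centre of its underside.
- screwdriver: Screwdriver 170 mm long lying beside the bell; a bystander. Lies along its x axis, about 30 mm high at most.
Things that resemble listed ones, but are neither listed nor needed, are in the scene too. What is shaped like the part that bears bell_top but blue is not meant. Leave any blue look-alike of the bolt_short alone.

How it is judged:
On the way, in this order (a step that is already met when the one before it is completed fails the run):
1. the bell's plunger is pressed down by the fingers (past 4 mm) (value of joint bell_plunger above 0.004 m and contact force between the fingers and bell_plunger above 0.3 N), for 0.02 s.
2. the bell's plunger is let up again (value of joint bell_plunger below 0.0015 m and contact force between the fingers and bell_plunger below 0.1 N), for 0.05 s.
3. the fingertips dwell above the middle of the middle-sized wrench (within 30 mm sideways, up to about 8 cm above it) for 1.2 s (horizontal distance between the grasp point and wrench_middle below 0.03 m and z of the grasp point in the frame of wrench_middle between 0.029 and 0.108 m), for 1.2 s.
4. the fingertips dwell above the tip of the tallest bolt (within 30 mm sideways, up to about 8 cm above it) for 1.2 s (horizontal distance between the grasp point and bolt_tall below 0.03 m and z of the grasp point in the frame of bolt_tall between 0.101 and 0.18 m), for 1.2 s.
At the end, for the whole second after the job is handed in: The bell's plunger is up; all wrenches, bolts and bystanders are within 10 mm of where they began, the wrenches flat and the bolts upright (within 0.1 rad); the hand is drawn back, the point between the finger pads more than 160 mm from the foot of the tallest bolt (distance of each of wrench_short, wrench_middle, wrench_long, bolt_short, bolt_middle, bolt_tall, nut, tape, screwdriver from where it was at the start of the episode below 0.01 m and angle between each of wrench_short, wrench_middle, wrench_long, bolt_short, bolt_middle, bolt_tall's own z axis and vertical below 0.1 rad and value of joint bell_plunger below 0.0015 m and distance between the grasp point and bolt_tall above 0.16 m); the robot touches nothing.
It fails at once if a wrench, a bolt, the nut or another loose thing is touched (contact force between any of the fingers, the arm and wrench_short above 0.3 N or contact force between any of the fingers, the arm and wrench_middle above 0.3 N or contact force between any of the fingers, the arm and wrench_long above 0.3 N or contact force between any of the fingers, the arm and bolt_short above 0.3 N or contact force between any of the fingers, the arm and bolt_middle above 0.3 N or contact force between any of the fingers, the arm and bolt_tall above 0.3 N or contact force between any of the fingers, the arm and nut above 0.3 N or contact force between any of the fingers, the arm and tape above 0.3 N or contact force between any of the fingers, the arm and screwdriver above 0.3 N).
It fails at once if a wrench, a bolt, the nut or another loose thing is shifted, lifted or knocked over (more than 10 mm) (distance of any of wrench_short, wrench_middle, wrench_long, bolt_short, bolt_middle, bolt_tall, nut, tape, screwdriver from where it was at the start of the episode above 0.01 m).
It fails at once if the fingertips come low (under about 4 cm) over the middle of one of the wrenches or bolts not asked for ((horizontal distance between the grasp point and wrench_short below 0.02 m and z of the grasp point in the frame of wrench_short below 0.068 m) or (horizontal distance between the grasp point and wrench_long below 0.02 m and z of the grasp point in the frame of wrench_long below 0.068 m) or (horizontal distance between the grasp point and bolt_short below 0.02 m and z of the grasp point in the frame of bolt_short below 0.1 m) or (horizontal distance between the grasp point and bolt_middle below 0.02 m and z of the grasp point in the frame of bolt_middle below 0.12 m)).
It also fails if it takes over 56 s, if anything falls off the work surface, if the arm or the gripper's body presses on something with over 40 N, if the wrist force passes 120 N, or if a joint passes its speed limit or range.

ROBOT

A 6-joint arm with a two-finger parallel gripper is mounted at the origin on the work surface. World frame = base frame: x ahead of the robot, y to its left, z up, the work surface at z = 0. Lengths are in m, angles in rad, forces in N, time in s.
With the tool pointing down it reaches from about 0.325 to 1 m from the base axis. Payload 5.1 kg.
Tool frame: the origin (TCP) lies at the very end of the fingers, on their centre line; the grasp point (between the pads) lies 19 mm behind it; z points along the fingers, y is the line along which they close (so a half turn about z gives the same grasp; the last joint's range is limited). The gripper opens to 85 mm and grips with 20 to 120 N. Pads are 22 mm wide; open, the fingers measure 114 mm over their backs; the gripper's body (76 mm by 85 mm) begins 54 mm behind the grasp point. The pads swing forward as they close: fully open they stand 13 mm farther back than shut.
Start: joints at [1.091, 0.124, 1.65, -0, 1.367, -0.083], TCP at [0.251, 0.599, 0.231] pointing down, gripper open.
Joint ranges: [-2.61, 2.61], [-1.02, 2.33], [0.03, 2.71], [-1.35, 4.49], [0.32, 2.68], [-2.91, 2.91]. Speed limits (rad/s): [2.57, 2.57, 3.14, 3.14, 3.14, 3.14].

INTERFACE

Orientations are given as a unit quaternion [w, x, y, z].
In Python, from plant import get_obs, read_camera, finish_job gives the robot as it stands.
- The arm moves only by the shell command python3 -m inch 'ROWS' [FORCE]. ROWS is a JSON object of lists of equal length, an entry for each row: "dp": the shift along the tool's x, y, z in cm, a list of three; "rotation": the turn, a rotation vector about the tool's x, y, z in rad, a list of three; "claw": the closure, from -1 (fully open) to 1 (shut), so that 0 is half open. In form: {"dp": [[dx, dy, dz], ...], "rotation": [[ax, ay, az], ...], "claw": [claw, ...]}. A call has exactly 5 rows; each row shifts and turns the commanded pose from where the row before left it, along the tool's axes as they then stand; what a row does not reach is not made up. A row lasts 1/8 s, in which the tool goes at most 62.5 mm and 10.7 degrees, less where a joint would pass 70% of its speed; a pose out of reach is approached as far as the arm can. A call is refused whole if a number of a shift passes 6.25 or a number of a turn 0.188, either way. A call with a gripper value outside its range is refused whole. The fingers move at their own pace and stop on an object; FORCE is the grip in N (left out, the last holds). Time passes only in rows, so rows that do not move let the fingers close, or fill a call up. It gives the time, the measured TCP pose, the force and the opening at its end, in the units of the state.
- get_obs(): the state, without advancing time (a new reading comes with each control period).
- read_camera(name): name is "scene" or "top" or "wrist"; returns a dict with "image" (480x640x3 uint8, red, green, blue), "mtx" (3x3 intrinsics, pixels), "view" (4x4, takes a point from world to camera coordinates). Camera axes: x right, y down, z forward; pixel columns grow to the right and rows downward; lengths in m; the calibration is good to about 2 mm. A picture is of the moment at which its call begins. There is no depth.
- finish_job(): hands the job in, once; it reports no verdict.
The state is a dict: "clock": time; "joints": joint angles; "joint_velocities": joint speeds; "joint_torque": joint torques, N m; "ee_pos": TCP position; "orientation": TCP orientation; "wrist_force": force on the tool from outside, world axes, zero at the start; "ft_torque": the same for the moment, N m; "gripper_width": opening from 0.0 (shut) to 1.0 (fully open).
Only numpy, scipy, OpenCV 4.12 (cv2) and the standard library are available. Lean on these libraries where they do the work, as an engineer would, in place of code of your own. Each camera call takes 0.05 s, during which the arm holds its last target. There are 200 camera calls.

## Working session

There is one attempt and no reset: what is moved stays moved. The work goes in short steps, Python scripts to look and compute and a shell command to move; the robot and the scene stay as the last step left them, time stands still between calls to the robot, and variables do not carry over. Pictures are saved under pics/ and viewed, on a budget of 10 in all, crops included, one or two more only if the job needs it, and the job is handed in when it is done.

```bash
mkdir -p pics; ls; cat > h.py <<'E'
import numpy as np,cv2
from plant import *
def snap(n,f):
    c=read_camera(n); cv2.imwrite('pics/'+f+'.png',c['image'][:,:,::-1]); np.savez('pics/'+f+'.npz',mtx=c['mtx'],view=c['view']); return c
def ray(f,u,v,z):
    c=np.load('pics/'+f+'.npz'); K,V=c['mtx'],c['view']; R,t=V[:3,:3],V[:3,3]
    o=-R.T@t; d=R.T@np.linalg.solve(K,[u,v,1.]); return o+d*(z-o[2])/d[2]
E
python3 - <<'E'
from h import *
snap('top','top');snap('scene','scene');o=get_obs()
print(o)
E
```

```text
pics
{'clock': 0.1, 'joints': array([ 1.09137898e+00,  1.24426565e-01,  1.65151267e+00, -6.75494186e-07,
        1.36746529e+00, -8.25960027e-02]), 'joint_velocities': array([-0.00126815, -0.00187369, -0.00148652,  0.00062668,  0.00067113,
        0.00036932]), 'joint_torque': array([ 1.32225505e-03, -4.24928069e+01, -3.66654611e+01, -1.25363217e-04,
        3.93324124e-03, -6.16513219e-06]), 'ee_pos': array([0.25099647, 0.59900823, 0.23019919]), 'orientation': array([-2.50919521e-04,  1.97111286e-01,  9.80380702e-01, -8.70495370e-04]), 'wrist_force': array([ 0.19048372, -0.48029148,  0.2450779 ]), 'ft_torque': array([ 0.05560167, -0.02186187,  0.02195509]), 'gripper_width': 1.0016499616368326}
```

View pics/top.png

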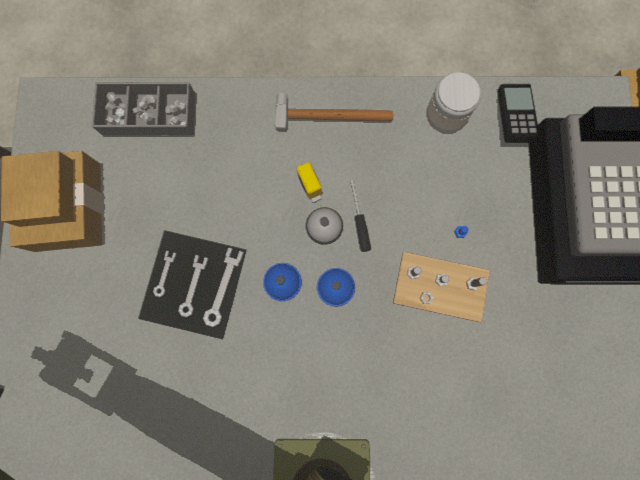

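View pics/scene.png

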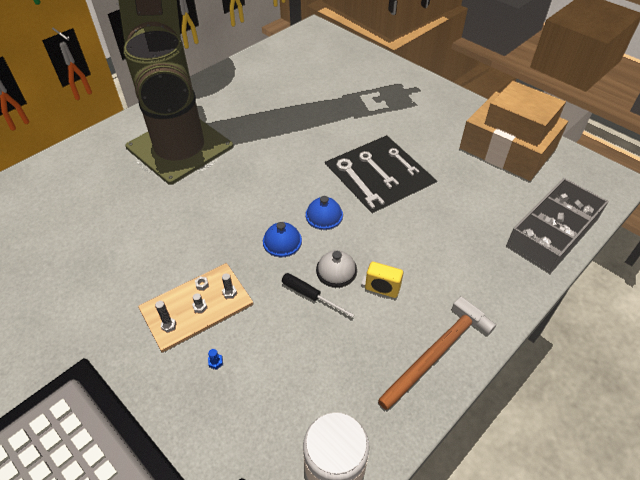

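The top view shows the silver bell at (324,224), with blue decoys at (282,281) and (336,286). The wrenches on the mat run short, middle, long from left to right, the middle one at about (193,287). The bolts are at (415,272), (443,279) and (476,284), the right one looking tallest. Next I'll zoom in to measure.

```bash
python3 - <<'E'
from h import *
a=cv2.imread('pics/top.png');b=cv2.imread('pics/scene.png')
def crop(i,u,v,w,h,s): return cv2.resize(i[v:v+h,u:u+w],None,fx=s,fy=s,interpolation=cv2.INTER_CUBIC)
o=np.vstack([np.hstack([crop(a,140,230,100,75,4),crop(a,390,245,100,75,4)]),np.hstack([crop(b,140,260,100,75,4),crop(a,300,195,50,37,8)[:300]  if 0 else cv2.resize(a[195:232,300:350],(400,300),interpolation=cv2.INTER_CUBIC)])])
cv2.imwrite('pics/c1.png',o)
for f,p in dict(top=[(324,222)],scene=[(337,254)]).items():
  for u,v in p: print(f,ray(f,u,v,.059))
for u,v in [(200,258),(186,310),(168,254),(158,292),(237,252),(212,317)]: print('wr',ray('top',u,v,.012))
for n,(u,v) in zip('abc',[(415,272),(443,279),(475,284)]): print(n,ray('top',u,v,.023))
c=np.load('pics/top.npz');print(-c['view'][:3,:3].T@c['view'][:3,3])
E
```

```text
top [ 0.5700372  -0.00475552  0.059     ]
scene [ 0.57416909 -0.00544086  0.059     ]
wr [0.49576506 0.27893107 0.012     ]
wr [0.37799492 0.30534499 0.012     ]
wr [0.50495011 0.35273935 0.012     ]
wr [0.41822041 0.37071997 0.012     ]
wr [0.50966016 0.1946841  0.012     ]
wr [0.36254143 0.24622421 0.012     ]
a [ 0.46294419 -0.20893427  0.023     ]
b [ 0.44727362 -0.2710906   0.023     ]
c [ 0.43616056 -0.34203184  0.023     ]
[ 0.34847604 -0.01492524  1.13316405]
```

View pics/c1.png

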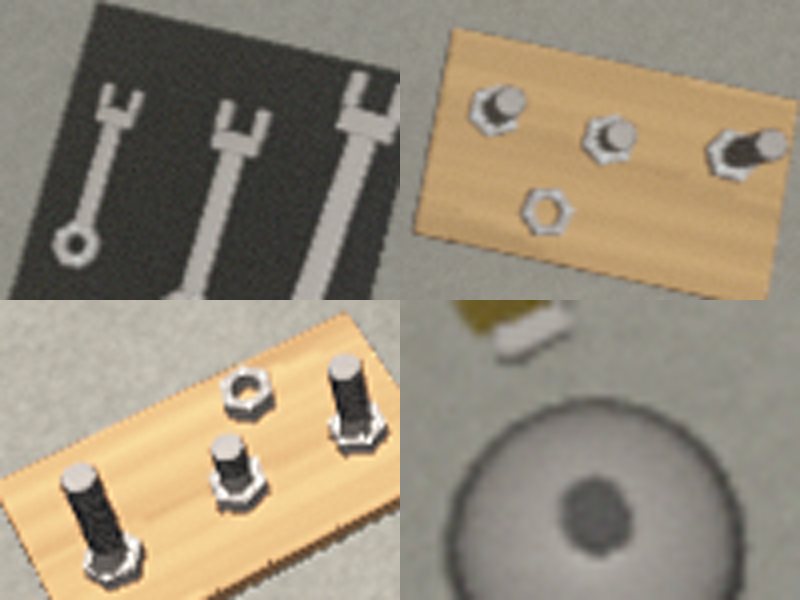

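The zoom confirms that the right-hand bolt in the top view is the tallest: its tip is at (482.5,280.7) and its head at (473,283.7). The plunger is at (324.6,221.7).

```bash
python3 - <<'E'
from h import *
from scipy.spatial.transform import Rotation as Ro
print('bell',ray('top',324.6,221.7,.059))
print('tip top',ray('top',482.5,280.7,.092),'head',ray('top',473,283.7,.023),'tip scene',ray('scene',140+81/4,260+178/4,.092))
a,b=ray('top',201.5,256,.012),ray('top',184.5,317,.012);print('wr',a,b,(a+b)/2,np.linalg.norm(a-b))
o=get_obs();q=o['orientation'];R=Ro.from_quat(q,scalar_first=True).as_matrix();print(R.round(3))
# 3: others
print('tape',ray('top',310,180,.03),'sd tip',ray('top',352,182,.01),'sd handle',ray('top',363,235,.02))
print('mid bolts tip',ray('top',390+510/4-100,245+101/4,.072),ray('top',390+620/4-100,245+136/4,.052))
for n,p in dict(bell=(.572,-.0055,.2),).items(): print(n,(R.T@(np.array(p)-o['ee_pos']))*100)
E
```

```text
bell [ 0.57071451 -0.00608175  0.059     ]
tip top [ 0.43764291 -0.33772958  0.092     ] head [ 0.43682581 -0.3376056   0.023     ] tip scene [ 0.44065419 -0.33901491  0.092     ]
wr [0.5003774  0.27569374 0.012     ] [0.36244763 0.30796838 0.012     ] [0.43141251 0.29183106 0.012     ] 0.14165547104862786
[[-0.922  0.386 -0.001]
 [ 0.386  0.922 -0.002]
 [ 0.    -0.002 -1.   ]]
tape [0.67481035 0.02798122 0.03      ] sd tip [ 0.67581483 -0.06974616  0.01      ] sd handle [ 0.54783096 -0.09340824  0.02      ]
mid bolts tip [ 0.46166616 -0.20583883  0.072     ] [ 0.44469694 -0.26875186  0.052     ]
bell [-52.96997373 -43.34150953   3.0903044 ]
```

```bash
python3 -m inch '{"dp":[[-2,-1.6,0],[-3.7,-3,0],[-3.8,-3.1,0],[-3.8,-3.1,0],[-3.8,-3.1,0]],"rotation":[[0,0,0],[0,0,0],[0,0,0],[0,0,0],[0,0,0]],"claw":[1,1,1,1,1]}' 20
python3 -m inch '{"dp":[[-3.8,-3.1,0],[-3.8,-3.1,0],[-3.8,-3.1,0],[-3.8,-3.1,0],[-3.8,-3.1,0]],"rotation":[[0,0,0],[0,0,0],[0,0,0],[0,0,0],[0,0,0]],"claw":[1,1,1,1,1]}'
python3 -m inch '{"dp":[[-3.8,-3.1,0],[-3.8,-3.1,0],[-3.8,-3.1,0],[-3.4,-2.8,0],[-2,-1.8,0]],"rotation":[[0,0,0],[0,0,0],[0,0,0],[0,0,0],[0,0,0]],"claw":[1,1,1,1,1]}'
cat >> h.py <<'E'
from scipy.spatial.transform import Rotation as Ro
def to(*p):
    o=get_obs();R=Ro.from_quat(o['orientation'],scalar_first=True).as_matrix()
    print('t',o['clock'],'at',o['ee_pos'].round(4),'zaxis',R[:,2].round(3),'F',o['wrist_force'].round(2),'go cm',(R.T@(np.array(p)-o['ee_pos'])*100).round(2))
E
python3 -c "
from h import *
to(.571,-.006,.1)"
```

```text
clock: 0.72
ee_pos: [0.3558, 0.4025, 0.231]
orientation: [0.0, 0.197, 0.98, -0.0]
wrist_force: [1.2, -0.0, -0.4]
gripper_width: 0.002
clock: 1.35
ee_pos: [0.4706, 0.1862, 0.2311]
orientation: [0.0, 0.197, 0.98, -0.0]
wrist_force: [0.2, 0.4, -0.0]
gripper_width: -0.003
clock: 1.98
ee_pos: [0.5715, -0.0073, 0.2309]
orientation: [-0.0, 0.198, 0.98, -0.0]
wrist_force: [0.6, -0.8, -0.1]
gripper_width: 0.0
t 1.975 at [ 0.5715 -0.0073  0.2309] zaxis [-0.001 -0.    -1.   ] F [ 0.6  -0.75 -0.08] go cm [ 0.09  0.11 13.09]
```

Over the bell, I'll go down to 8 cm and take a wrist look.

```bash
python3 -m inch '{"dp":[[0.09,0.11,3.5],[0,0,4],[0,0,4],[0,0,2.6],[0,0,0.5]],"rotation":[[0,0,0],[0,0,0],[0,0,0],[0,0,0],[0,0,0]],"claw":[1,1,1,1,1]}'
python3 - <<'E'
from h import *
c=snap('wrist','w1');to(.571,-.006,.059)
def pr(p): x=c['view'][:3,:3]@np.array(p)+c['view'][:3,3];x=c['mtx']@x;return x[:2]/x[2]
print(pr(get_obs()['ee_pos']),pr([.571,-.006,.059]))
E
```

```text
clock: 2.6
ee_pos: [0.5689, -0.0036, 0.0828]
orientation: [-0.003, 0.197, 0.98, -0.0]
wrist_force: [0.0, -0.5, -0.0]
gripper_width: 0.001
t 2.65 at [ 0.5698 -0.0036  0.0838] zaxis [-0.003  0.    -1.   ] F [ 0.26 -0.24  0.12] go cm [-0.21 -0.18  2.48]
[322.04234581 312.36579576] [317.85144806 293.0126075 ]
```

View pics/w1.png

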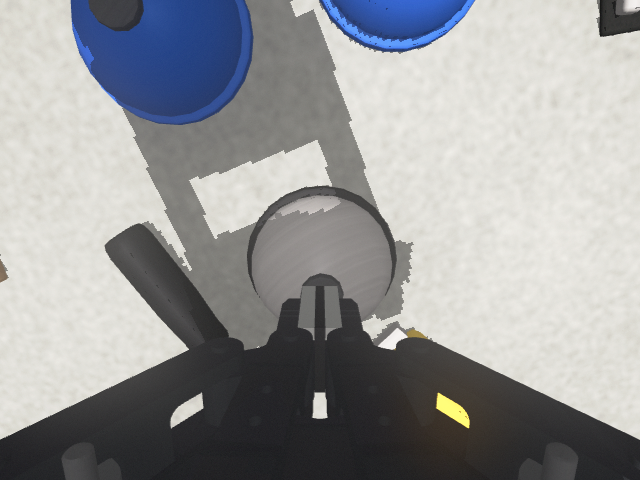

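The plunger is centred behind the fingertips at about (321,290), which agrees with the estimate. I'll press now.

```bash
python3 -m inch '{"dp":[[-0.15,-0.15,1],[0,0,1],[0,0,0.6],[0,0,0.5],[0,0,0]],"rotation":[[0,0,0],[0,0,0],[0,0,0],[0,0,0],[0,0,0]],"claw":[1,1,1,1,1]}'
python3 -c "
from h import *
to(.571,-.006,.053)"
```

```text
clock: 3.28
ee_pos: [0.5722, -0.0049, 0.0544]
orientation: [-0.0, 0.197, 0.98, -0.0]
wrist_force: [-1.5, -0.6, 3.2]
gripper_width: -0.002
t 3.275 at [ 0.5722 -0.0049  0.0544] zaxis [-0. -0. -1.] F [-1.51 -0.6   3.2 ] go cm [ 0.07 -0.14  0.14]
```

```bash
python3 -m inch '{"dp":[[0,0,0.15],[0,0,0],[0,0,0],[0,0,0],[0,0,0]],"rotation":[[0,0,0],[0,0,0],[0,0,0],[0,0,0],[0,0,0]],"claw":[1,1,1,1,1]}'
python3 -m inch '{"dp":[[0,0,-1],[0,0,-2.5],[0,0,-4],[0,0,-4],[0,0,-2]],"rotation":[[0,0,0],[0,0,0],[0,0,0],[0,0,0],[0,0,0]],"claw":[1,1,1,1,1]}'
python3 -c "
from h import *
to(.431,.292,.19)"
```

```text
clock: 3.9
ee_pos: [0.5723, -0.005, 0.0529]
orientation: [0.0, 0.197, 0.98, -0.0]
wrist_force: [-2.0, -0.5, 3.5]
gripper_width: 0.004
clock: 4.53
ee_pos: [0.5733, -0.0049, 0.1908]
orientation: [0.002, 0.197, 0.98, 0.0]
wrist_force: [0.1, -0.5, -0.4]
gripper_width: -0.003
t 4.525 at [ 0.5733 -0.0049  0.1908] zaxis [ 0.004 -0.    -1.   ] F [ 0.07 -0.5  -0.36] go cm [2.460e+01 2.189e+01 1.000e-02]
```

```bash
python3 -m inch '{"dp":[[1.5,1.3,0],[2.9,2.6,0],[3,2.7,0],[3,2.7,0],[3,2.7,0]],"rotation":[[0,0,0],[0,0,0],[0,0,0],[0,0,0],[0,0,0]],"claw":[1,1,1,1,1]}'
python3 -m inch '{"dp":[[3,2.7,0],[3,2.7,0],[2.6,2.3,0],[1.8,1.6,0],[0.8,0.6,0]],"rotation":[[0,0,0],[0,0,0],[0,0,0],[0,0,0],[0,0,0]],"claw":[1,1,1,1,1]}'
python3 - <<'E'
from h import *
c=snap('wrist','w2');to(.431,.292,.045)
def pr(p): x=c['view'][:3,:3]@np.array(p)+c['view'][:3,3];x=c['mtx']@x;return x[:2]/x[2]
print(pr(get_obs()['ee_pos']),pr([.431,.292,.012]),pr([.5004,.2757,.012]),pr([.3624,.308,.012]))
E
```

```text
clock: 5.15
ee_pos: [0.4921, 0.1592, 0.1849]
orientation: [-0.002, 0.197, 0.98, -0.001]
wrist_force: [-0.5, -0.4, -0.2]
gripper_width: 0.003
clock: 5.78
ee_pos: [0.4274, 0.293, 0.1853]
orientation: [-0.002, 0.196, 0.981, -0.001]
wrist_force: [-0.4, -0.2, 0.1]
gripper_width: -0.004
t 5.825 at [0.4275 0.2933 0.1857] zaxis [-0.003 -0.001 -1.   ] F [-0.97  0.73 -0.04] go cm [-0.41  0.05 14.07]
[321.70621985 309.7523107 ] [321.27678036 223.51667058] [334.45693307 302.14929293] [306.57501869 136.65048941]
```

View pics/w2.png

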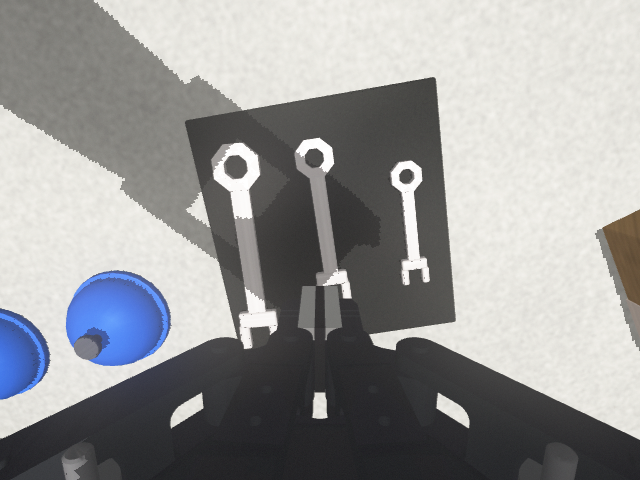

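The middle wrench is in the middle, with its ring end at (312,138) and jaw end at about (338,297). That agrees with the projected positions. I'll descend to about 3.3 cm above it and hold.

```bash
Z='"rotation":[[0,0,0],[0,0,0],[0,0,0],[0,0,0],[0,0,0]],"claw":[1,1,1,1,1]'
python3 -m inch '{"dp":[[-0.2,0,2.5],[-0.2,0.05,4],[0,0,4],[0,0,2.6],[0,0,0.9]],"rotation":[[0,0,0],[0,0,0],[0,0,0],[0,0,0],[0,0,0]],"claw":[1,1,1,1,1]}'
python3 -m inch '{"dp":[[0,0,0],[0,0,0],[0,0,0],[0,0,0],[0,0,0]],"rotation":[[0,0,0],[0,0,0],[0,0,0],[0,0,0],[0,0,0]],"claw":[1,1,1,1,1]}'
python3 -m inch '{"dp":[[0,0,0],[0,0,0],[0,0,0],[0,0,0],[0,0,0]],"rotation":[[0,0,0],[0,0,0],[0,0,0],[0,0,0],[0,0,0]],"claw":[1,1,1,1,1]}'
python3 -m inch '{"dp":[[0,0,0],[0,0,0],[0,0,0],[0,0,0],[0,0,0]],"rotation":[[0,0,0],[0,0,0],[0,0,0],[0,0,0],[0,0,0]],"claw":[1,1,1,1,1]}'
python3 -m inch '{"dp":[[0,0,0],[0,0,0],[0,0,0],[0,0,0],[0,0,0]],"rotation":[[0,0,0],[0,0,0],[0,0,0],[0,0,0],[0,0,0]],"claw":[1,1,1,1,1]}'
```

```text
clock: 6.45
ee_pos: [0.4321, 0.2896, 0.045]
orientation: [-0.002, 0.197, 0.98, -0.002]
wrist_force: [-1.4, -0.1, -0.2]
gripper_width: -0.001
clock: 7.08
ee_pos: [0.434, 0.2912, 0.0482]
orientation: [0.0, 0.197, 0.98, 0.0]
wrist_force: [-0.9, -0.5, 0.9]
gripper_width: 0.003
clock: 7.7
ee_pos: [0.4338, 0.291, 0.0478]
orientation: [0.0, 0.197, 0.98, -0.0]
wrist_force: [-0.5, 0.2, 0.1]
gripper_width: 0.001
clock: 8.32
ee_pos: [0.4338, 0.291, 0.0478]
orientation: [0.0, 0.197, 0.98, -0.0]
wrist_force: [-0.3, -0.5, -0.2]
gripper_width: -0.003
clock: 8.95
ee_pos: [0.4338, 0.291, 0.0478]
orientation: [0.0, 0.197, 0.98, 0.0]
wrist_force: [0.8, -0.5, 0.7]
gripper_width: 0.002
```

```bash
python3 -m inch '{"dp":[[0,0,-2.5],[0,0,-5],[0,0,-5.5],[0,0,-4],[0,0,-2]],"rotation":[[0,0,0],[0,0,0],[0,0,0],[0,0,0],[0,0,0]],"claw":[1,1,1,1,1]}'
python3 -c "
from h import *
to(.439,-.338,.24)"
```

```text
clock: 9.57
ee_pos: [0.4347, 0.2915, 0.2408]
orientation: [0.002, 0.197, 0.98, 0.001]
wrist_force: [-0.1, 0.1, -0.8]
gripper_width: 0.0
t 9.575 at [0.4347 0.2915 0.2408] zaxis [ 0.004  0.002 -1.   ] F [-0.09  0.13 -0.81] go cm [-2.473e+01 -5.789e+01 -4.000e-02]
```

```bash
python3 -m inch '{"dp":[[-0.8,-1.9,0],[-1.6,-3.8,0],[-1.8,-4.2,0],[-1.8,-4.2,0],[-1.8,-4.2,0]],"rotation":[[0,0,0],[0,0,0],[0,0,0],[0,0,0],[0,0,0]],"claw":[1,1,1,1,1]}'
python3 -m inch '{"dp":[[-1.8,-4.2,0],[-1.8,-4.2,0],[-1.8,-4.2,0],[-1.8,-4.2,0],[-1.8,-4.2,0]],"rotation":[[0,0,0],[0,0,0],[0,0,0],[0,0,0],[0,0,0]],"claw":[1,1,1,1,1]}'
python3 -m inch '{"dp":[[-1.8,-4.2,0],[-1.8,-4.2,0],[-1.8,-4.2,0],[-1.7,-4,0],[-0.8,-2,0]],"rotation":[[0,0,0],[0,0,0],[0,0,0],[0,0,0],[0,0,0]],"claw":[1,1,1,1,1]}'
python3 - <<'E'
from h import *
c=snap('wrist','w3');to(.439,-.338,.127)
def pr(p): x=c['view'][:3,:3]@np.array(p)+c['view'][:3,3];x=c['mtx']@x;return x[:2]/x[2]
print(pr(get_obs()['ee_pos']),pr([.439,-.338,.092]),pr([.437,-.338,.023]))
E
```

```text
clock: 10.2
ee_pos: [0.4332, 0.0897, 0.2346]
orientation: [-0.002, 0.197, 0.98, -0.001]
wrist_force: [0.1, 0.4, 0.9]
gripper_width: -0.001
clock: 10.82
ee_pos: [0.4347, -0.138, 0.2347]
orientation: [-0.002, 0.198, 0.98, 0.0]
wrist_force: [0.0, 0.6, -0.0]
gripper_width: 0.004
clock: 11.45
ee_pos: [0.4357, -0.3398, 0.2346]
orientation: [-0.002, 0.198, 0.98, 0.001]
wrist_force: [0.1, 0.9, 0.1]
gripper_width: -0.004
t 11.5 at [ 0.4359 -0.3412  0.2351] zaxis [-0.004  0.002 -1.   ] F [-0.82 -1.59 -0.14] go cm [-0.2   0.42 10.81]
[317.78025186 311.49197307] [323.75383919 231.07090217] [321.96330303 211.53170433]
```

View pics/w3.png

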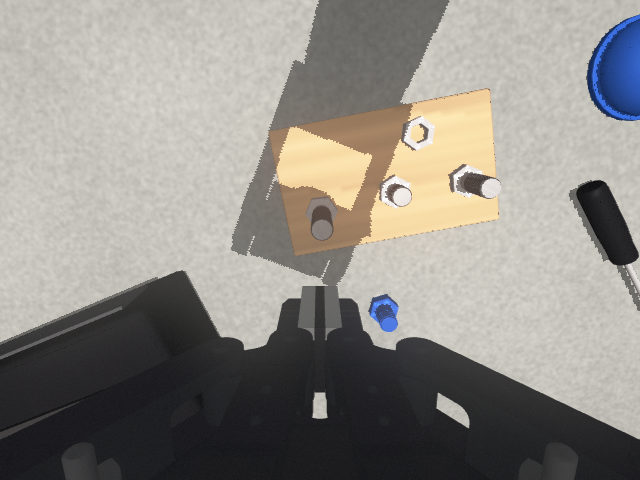

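The tallest bolt's tip is seen at (321,228) against a predicted (324,231), so they agree. I'll descend to about 3.5 cm above it and hold.

```bash
python3 -m inch '{"dp":[[0,0.1,1.5],[0,0.1,3],[0,0,3],[0,0,2],[0,0,0.9]],"rotation":[[0,0,0],[0,0,0],[0,0,0],[0,0,0],[0,0,0]],"claw":[1,1,1,1,1]}'
python3 -m inch '{"dp":[[0,0,0],[0,0,0],[0,0,0],[0,0,0],[0,0,0]],"rotation":[[0,0,0],[0,0,0],[0,0,0],[0,0,0],[0,0,0]],"claw":[1,1,1,1,1]}'
python3 -m inch '{"dp":[[0,0,0],[0,0,0],[0,0,0],[0,0,0],[0,0,0]],"rotation":[[0,0,0],[0,0,0],[0,0,0],[0,0,0],[0,0,0]],"claw":[1,1,1,1,1]}'
python3 -m inch '{"dp":[[0,0,0],[0,0,0],[0,0,0],[0,0,0],[0,0,0]],"rotation":[[0,0,0],[0,0,0],[0,0,0],[0,0,0],[0,0,0]],"claw":[1,1,1,1,1]}'
python3 -m inch '{"dp":[[0,0,0],[0,0,0],[0,0,0],[0,0,0],[0,0,0]],"rotation":[[0,0,0],[0,0,0],[0,0,0],[0,0,0],[0,0,0]],"claw":[1,1,1,1,1]}'
```

```text
clock: 12.12
ee_pos: [0.438, -0.335, 0.1318]
orientation: [-0.001, 0.197, 0.98, 0.001]
wrist_force: [0.1, 0.6, 0.0]
gripper_width: -0.002
clock: 12.75
ee_pos: [0.4387, -0.3367, 0.1341]
orientation: [0.0, 0.197, 0.98, -0.0]
wrist_force: [0.0, 0.4, -0.3]
gripper_width: -0.0
clock: 13.38
ee_pos: [0.4387, -0.3366, 0.1338]
orientation: [0.0, 0.197, 0.98, 0.0]
wrist_force: [-0.3, 0.1, 0.1]
gripper_width: -0.002
clock: 14.0
ee_pos: [0.4386, -0.3366, 0.1338]
orientation: [0.0, 0.197, 0.98, -0.0]
wrist_force: [-0.6, -0.3, 0.1]
gripper_width: -0.003
clock: 14.62
ee_pos: [0.4386, -0.3366, 0.1339]
orientation: [0.0, 0.197, 0.98, -0.0]
wrist_force: [0.1, 0.7, -0.2]
gripper_width: -0.0
```

```bash
python3 -m inch '{"dp":[[0,0,-2.5],[0,0,-5],[0,0,-5],[0,0,-4],[0,0,-2]],"rotation":[[0,0,0],[0,0,0],[0,0,0],[0,0,0],[0,0,0]],"claw":[1,1,1,1,1]}'
python3 -m inch '{"dp":[[1,2,0],[2,3,0],[1.5,2,0],[0,0,0],[0,0,0]],"rotation":[[0,0,0],[0,0,0],[0,0,0],[0,0,0],[0,0,0]],"claw":[1,1,1,1,1]}'
python3 -m inch '{"dp":[[0,0,0],[0,0,0],[0,0,0],[0,0,0],[0,0,0]],"rotation":[[0,0,0],[0,0,0],[0,0,0],[0,0,0],[0,0,0]],"claw":[1,1,1,1,1]}'
python3 - <<'E'
from h import *
a=cv2.imread('pics/scene.png');b=snap('scene','scene2')['image'][:,:,::-1]
cv2.imwrite('pics/cmp.png',np.vstack([cv2.resize(i[130:350,130:450],None,fx=1.3,fy=1.3) for i in (a,b)]))
to(.437,-.338,.012)
E
```

```text
clock: 15.25
ee_pos: [0.4392, -0.3371, 0.3218]
orientation: [0.002, 0.197, 0.98, -0.001]
wrist_force: [-1.1, -0.1, 0.2]
gripper_width: 0.001
clock: 15.88
ee_pos: [0.4239, -0.2541, 0.3173]
orientation: [-0.001, 0.197, 0.98, 0.0]
wrist_force: [-0.3, 0.4, -0.2]
gripper_width: 0.004
clock: 16.5
ee_pos: [0.4242, -0.2547, 0.3188]
orientation: [-0.0, 0.197, 0.98, -0.0]
wrist_force: [0.8, 0.3, -0.6]
gripper_width: -0.0
t 16.55 at [ 0.4242 -0.2547  0.3189] zaxis [ 0. -0. -1.] F [-0.18 -0.15 -0.05] go cm [-4.4  -7.19 30.69]
```

View pics/cmp.png

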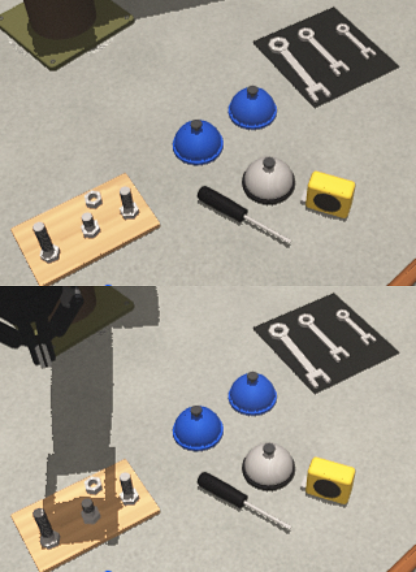

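The before and after views match: everything is in place, the bolts are upright and the plunger is up.

```bash
python3 -c "
from plant import *
print(finish_job())"
```

```text
the job is handed in; nothing more can be done
None
```

I rang the bell, pointed at the middle-sized wrench and then at the tallest bolt, drew the hand back and handed the job in at about 16.6 s. No verdict is reported.

- **Bell:** I pressed the silver bell's plunger about 6 mm with shut fingers, at 3.5 N, then let it go. The travel is worked out from the fingertip height; I did not read the plunger joint or hear the ring directly.
- **Wrench:** The fingertips held still for about 2.5 s, about 3.6 cm above the middle-sized wrench and about 3 mm off its measured centre.
- **Bolt:** They then held for about 2.5 s, about 4.2 cm above the tallest bolt's tip and about 2 mm off to the side.
- **Crossings:** The hand stayed above about 18 cm while crossing the other wrenches, and at about 23 cm over the other bolts.
- **Last checks:** The hand ended about 32 cm from the foot of the tallest bolt, with wrist forces at noise level. In the before and after scene pictures, nothing had moved visibly, the bolts stood upright and the plunger was up. None of the checks failed or disagreed.

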